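Seat the keyed belt pulley on the mortar mixer's drive shaft

ROBOT

A 6-joint arm with a two-finger parallel gripper is mounted at the origin on the work surface. World frame = base frame: x ahead of the robot, y to its left, z up, the work surface at z = 0. Lengths are in m, angles in rad, forces in N, time in s.
With the tool pointing down it reaches from about 0.325 to 0.85 m from the base axis. Payload 4.4 kg.
Tool frame: the origin (TCP) lies on the centre line of the jaws, within the pads' length; the fingertips stand 8 mm ahead of it and the grasp point (between the pads) lies 11 mm behind it (bot.tcp_to_tips is the distance from the TCP to the fingertips, in m); z points along the fingers, y is the direction in which the jaws open and shut (so a half turn about z gives the same grasp; the last joint's range is limited). The gripper opens to 94 mm and grips with 3 to 60 N. Pads are 16 mm wide; open, the fingers measure 119 mm over their backs; the gripper's body (75 mm by 177 mm) begins 78 mm behind the grasp point.
Start: joints at [1.075, 0.207, 1.542, -0, 1.393, -0.15], TCP at [0.194, 0.541, 0.213] pointing down, gripper open.
Joint ranges: [-2.73, 2.73], [-0.86, 2.22], [0.23, 2.46], [-1.11, 4.25], [0.08, 2.63], [-2.82, 2.82]. Speed limits (rad/s): [2.79, 2.79, 3.14, 3.14, 3.14, 3.14].

INTERFACE

Orientations are given as a unit quaternion [w, x, y, z].
In Python, from bench import bot gives the robot as it stands.
- The arm moves only by the tool arm_command, never from a script. Its argument "steps" is one flat list of numbers, 5 for each row, row after row: the finger opening in mm, from 0 to 94, then the shift along the tool's x, y, z in mm, then the turn about the tool's z in rad. A call has 1 to 20 rows; each row shifts and turns the pose as measured when the row begins, along the tool's axes as they then stand; what a row does not reach is not made up. A row lasts 1/8 s, in which the tool goes at most 62.5 mm and 10.7 degrees, less where a joint would pass 70% of its speed; a pose out of reach is approached as far as the arm can. A call is refused whole if a number of a shift passes 62.5 or a number of a turn 0.188, either way. A call with a gripper value outside its range is refused whole. The fingers move at their own pace and stop on an object; "squeeze" is the grip in N (left out, the last holds). Time passes only in rows, so rows that do not move let the fingers close. It gives the time, the measured TCP pose, the force and the opening at its end, in the units of the state.
- bot.get_state(): the state, without advancing time (a new reading comes with each control period).
- bot.snapshot(name): name is "side" or "top"; returns a dict with "color" (480x640x3 uint8, blue, green, red), "range_z" (480x640 float32, m along the optical axis (not along the pixel's ray), 0 where there is no reading), "mtx" (3x3 intrinsics, pixels), "extrinsics" (4x4, takes a point from world to camera coordinates). Camera axes: x right, y up, looking along -z (the intrinsics and any distortion apply to the point x, -y, -z); pixel columns grow to the right and rows downward; lengths in m; the calibration is good to about 2 mm. A picture is of the moment at which its call begins.
- bot.hand_in(): hands the job in, once; it reports no verdict.
The state is a dict: "clock": time; "qpos": joint angles; "qd": joint speeds; "joint_torque": joint torques, N m; "tool_pos": TCP position; "orientation": TCP orientation; "wrist_force": force on the tool from outside, world axes, zero at the start; "torque": the same for the moment, N m; "finger_gap": finger opening in m.
Only numpy, scipy, OpenCV 4.12 (cv2) and the standard library are available. Lean on these libraries where they do the work, as an engineer would, in place of code of your own. Each camera call takes 0.05 s, during which the arm holds its last target. There are 200 camera calls.

TASK

Pick up the yellow belt pulley from the bench and put it, neck upwards, on the upright shaft of the mixer's drive unit; turn it until its keyways drop over the two brass keys, so that it sits fully home on the shoulder, and let go of it. Leave the other things on the bench where they are.

Things in the scene. Friction and masses are not known exactly. Their poses are not given: they have to be found in the camera images.
- pulley_center (a point): centre (half-way up, 31 mm above the underside) of the loose yellow belt pulley, 0.3 to 0.55 kg, 62 mm high, standing on its rim: a grooved disc 84 mm in diameter, 22 mm high. A 24 mm bore runs right through, with two opposite keyways 10 mm wide, reaching 18.5 mm from the axis, over the full height. z axis: the pulley's axis, neck up; keyways along +x and -x: half a turn makes no difference
- neck (a point): centre of the pulley's round neck, by which to grip it: 44 mm in diameter, from 22 to 62 mm above the pulley's underside; this point is 20 mm above the rim's top face. Same axes as pulley_center
- shoulder (a point): centre of the steel shoulder (52 mm in diameter, 83 mm above the bench) around the shaft's foot: a fully seated pulley rests on it. z axis up. The drive unit is a fixed blue housing 150 x 150 mm, top 75 mm above the bench; its grey motor lies along this point's +x, out to 220 mm and up to 106 mm above the bench. Its axes do not follow the keys
- shaft_tip (a point): centre of the top of the upright shaft, 64 mm above the shoulder. The shaft is fixed (it does not turn), steel, 22 mm in diameter, its last 6 mm tapered to 14 mm, plain down to the tops of the keys. Axes as the shoulder's
- key_tops (a point): point on the shaft's axis level with the tops of two opposite brass keys: 8 mm wide, out to 16.5 mm from the axis, from the shoulder up to 26 mm above it. Their line differs each time, anywhere up to 1 rad either way from this point's x axis, and is NOT reported: see it from above, or rest the pulley on the keys and turn it under light pressure until it drops; within 0.07 rad it goes down
- old_pulley: bystander: worn dark-steel pulley, 72 mm in diameter, 42 mm high; origin under its centre
- grease_tin: bystander: green-labelled tin, 60 mm in diameter, 60 mm high; origin under its centre
- mallet: bystander: mallet with white head and red handle, about 300 mm long along its x, 56 mm high; origin on the bench near its middle
- trowel: bystander: brick trowel, about 310 mm long along its x, 58 mm high at the handle; origin on the bench at the rear of the blade
- brick: bystander: brown perforated brick, 250 x 120 x 65 mm; origin under its centre
- tape_measure: bystander: black tape measure, 70 x 66 x 36 mm; origin under its centre
Mind the look-alikes: they are no part of the job. What is meant by the part that bears pulley_center is not blue or red, and is the larger of those in its own colour.

How it is judged:
On the way:
1. the pulley is threaded upright on the shaft, its underside below the shaft's tip by 9 mm or more (z of pulley_center in the frame of shoulder below 0.086 m and horizontal distance between pulley_center and shoulder below 0.006 m and angle between pulley_center's own z axis and vertical below 0.2 rad), for 0.05 s.
At the end, for the whole second after the job is handed in: the yellow pulley is on the shaft with its neck up, keyways over the keys, seated on the shoulder (within 3 mm), on the shaft's axis within 4 mm, upright within 0.06 rad, at rest and released (z of pulley_center in the frame of shoulder between 0.025 and 0.034 m and horizontal distance between pulley_center and shoulder below 0.004 m and angle between pulley_center's own z axis and vertical below 0.06 rad and linear speed of pulley below 0.02 m/s and contact force between pulley and the fingers below 0.05 N); the robot touches nothing.
It fails at once if one of the bystanders is pushed more than 30 mm from its place (distance of any of old_pulley, grease_tin, mallet, trowel, brick, tape_measure from where it was at the start of the episode above 0.03 m).
It also fails if it takes over 67 s, if anything falls off the work surface, if the arm or the gripper's body presses on something with over 40 N, if the wrist force passes 120 N, or if a joint passes its speed limit or range.

## Working session

There is one attempt and no reset: what is moved stays moved. The work goes in short steps, Python scripts to look and compute and a tool call to move; the robot and the scene stay as the last step left them, time stands still between calls to the robot, and variables do not carry over. Pictures are saved under pics/ and viewed, about 8 in all and at most 12, crops included, and the job is handed in when it is done.

Besides the shell and the picture viewer there is one more tool, called after "Emit:" as name(argument=value, ...), one argument or row to a line, values as JSON. arm_command: Moves the arm, as the interface text tells. Its arguments: {"type":"object","properties":{"steps":{"type":"array"},"squeeze":{"type":"number"}},"required":["steps"]}

```bash
mkdir -p pics; cat > h.py <<'E'
import numpy as np, cv2
from bench import bot
def snap(n):
    s=bot.snapshot(n); np.savez(n+'.npz',**s); return s
def pts(s):
    K=s['mtx'];E=s['extrinsics'];z=s['range_z']
    v,u=np.mgrid[:480,:640]
    c=np.stack([(u-K[0,2])/K[0,0]*z,-(v-K[1,2])/K[1,1]*z,-z,np.ones_like(z)],-1)
    return (c@np.linalg.inv(E).T)[...,:3]
def ray(s,u,v,zp):
    K=s['mtx'];Ei=np.linalg.inv(s['extrinsics'])
    d=Ei[:3,:3]@np.array([(u-K[0,2])/K[0,0],-(v-K[1,2])/K[1,1],-1]);o=Ei[:3,3]
    return o+d*(zp-o[2])/d[2]
E
python3 - <<'E'
from h import *
for n in('top','side'):
    s=snap(n); cv2.imwrite(f'pics/{n}0.png',s['color']); print(n,s['mtx'],np.linalg.inv(s['extrinsics'])[:3].round(3),[k for k in s])
print(bot.get_state())
E
```

```text
top [[554.38379887   0.         324.80709067]
 [  0.         554.38379887 240.00261071]
 [  0.           0.           1.        ]] [[-0.007  0.983 -0.185  0.216]
 [-1.    -0.01  -0.014 -0.04 ]
 [-0.016  0.185  0.983  1.579]] ['color', 'range_z', 'mtx', 'extrinsics']
side [[475.57196298   0.         315.98984976]
 [  0.         475.57196298 237.24995007]
 [  0.           0.           1.        ]] [[ 0.971  0.192 -0.143  0.361]
 [-0.24   0.758 -0.607 -0.683]
 [-0.008  0.623  0.782  0.932]] ['color', 'range_z', 'mtx', 'extrinsics']
{'clock': 0.1, 'qpos': array([ 1.07547698e+00,  2.07320900e-01,  1.54275498e+00, -3.27005892e-06,
        1.39350715e+00, -1.50496994e-01]), 'qd': array([ 1.86266942e-05, -9.29876183e-04, -2.81833252e-03,  1.32429907e-03,
       -2.33583653e-03, -5.41000632e-04]), 'joint_torque': array([-1.56383189e-04, -3.71860385e+01, -2.82297742e+01,  7.00588943e-02,
        3.10296204e-02, -2.16816653e-05]), 'tool_pos': array([0.19404556, 0.54053581, 0.21244141]), 'orientation': array([-3.14272948e-04,  1.71557902e-01,  9.85173536e-01, -9.44264221e-04]), 'wrist_force': array([-0.84971057, -1.15106951,  0.74955595]), 'torque': array([ 0.00622688, -0.05391812,  0.05196465]), 'finger_gap': 0.09443124339539832}
```

View pics/top0.png

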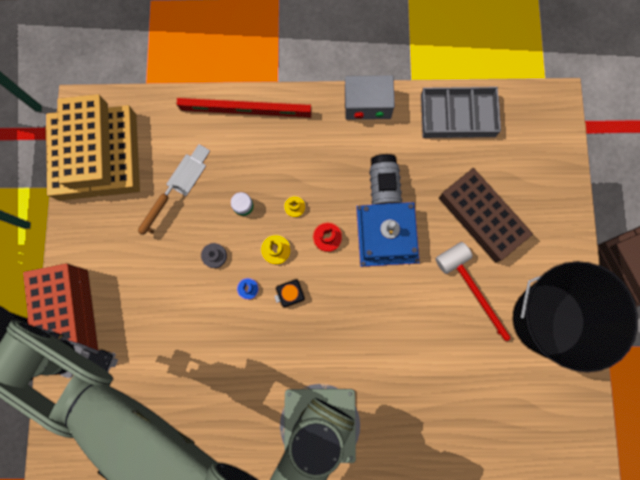

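View pics/side0.png

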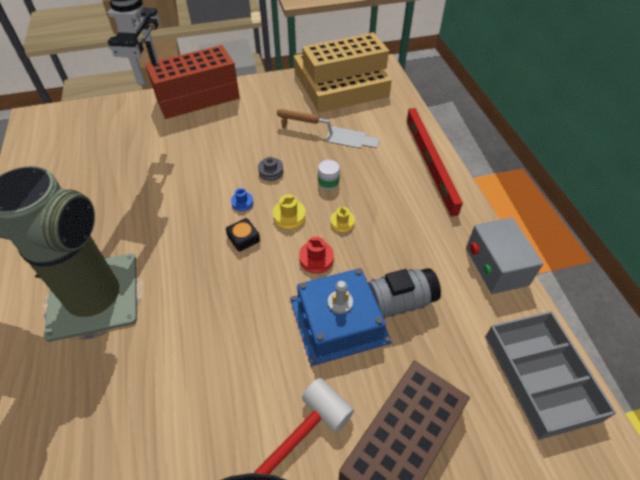

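Pulley candidates in the top view are yellow large (276,250), yellow small (295,206), red (327,237) and blue (248,289). The larger yellow one at (276,250) fits, since it is not red or blue and is the bigger of the two yellows. I'll confirm it in a crop.

```bash
python3 - <<'E'
from h import *
T=dict(np.load('top.npz'));S=dict(np.load('side.npz'))
def crop(s,u,v,w,h,k): return cv2.resize(s['color'][v:v+h,u:u+w],None,fx=k,fy=k,interpolation=cv2.INTER_CUBIC)
a=crop(T,240,190,66,80,6)[:300*2,:396];b=crop(T,358,198,66,80,6)
c=crop(S,260,180,66,50,6);d=crop(S,305,265,66,50,6)
img=np.vstack([np.hstack([a[:300],b[:300]]) if 0 else np.hstack([crop(T,243,194,66,80,6)[:,:],b])])
cv2.imwrite('pics/c1.png',img)
for n,s in(('top',T),('side',S)):
    P=pts(s);hsv=cv2.cvtColor(s['color'],cv2.COLOR_BGR2HSV)
    m=cv2.inRange(hsv,(23,150,60),(34,255,255))
    N,L,st,ce=cv2.connectedComponentsWithStats(m)
    for i in range(1,N):
        if st[i,4]>60:
            q=P[(L==i)]; q=q[q[:,2]>.008]
            print(n,st[i],ce[i].round(1), len(q) and (q.min(0).round(3),q.max(0).round(3)))
            for lo,hi in((.018,.026),(.056,.066)):
                r=q[(q[:,2]>lo)&(q[:,2]<hi)]
                if len(r)>5:
                    (x,y),R=cv2.minEnclosingCircle(r[:,:2].astype(np.float32)); print('  z',lo,len(r),round(x,4),round(y,4),round(R,4),r.mean(0).round(4))
    # drive
    m=cv2.inRange(hsv,(100,150,40),(125,255,255))
    N,L,st,ce=cv2.connectedComponentsWithStats(m); i=1+st[1:,4].argmax()
    u,v,w,h=st[i,:4]; print('blue',st[i])
    Q=P[v-30:v+h,u:u+w].reshape(-1,3)
    for lo,hi in((.07,.078),(.08,.087),(.105,.112),(.125,.139),(.139,.152)):
        r=Q[(Q[:,2]>lo)&(Q[:,2]<hi)]
        if len(r)>2:
            rc,sz,an=cv2.minAreaRect(r[:,:2].astype(np.float32)); print('  z',lo,len(r),np.round(rc,4),np.round(sz,4),an,r.mean(0).round(4))
E
```

```text
top [  409     0   136    80 10432] [475.1  39.3] (array([ 0.216, -0.04 ,  1.579]), array([ 0.216, -0.04 ,  1.579]))
top [   0  188   49  130 4538] [ 20.4 242.9] (array([ 0.216, -0.04 ,  1.579]), array([ 0.216, -0.04 ,  1.579]))
top [284 196  20  21 268] [293. 206.] (array([ 0.216, -0.04 ,  0.01 ]), array([0.639, 0.101, 1.579]))
  z 0.018 79 0.6094 0.07 0.03 [0.6072 0.0739 0.0207]
top [261 235  28  29 509] [273.3 248.6] (array([ 0.216, -0.04 ,  0.011]), array([0.525, 0.165, 1.579]))
  z 0.018 237 0.4835 0.1244 0.0421 [0.4842 0.131  0.0222]
  z 0.056 104 0.4827 0.125 0.0224 [0.4817 0.1251 0.0619]
blue [ 358  203   60   62 2899]
  z 0.07 1985 [ 0.5715 -0.1947] [0.2424 0.1496] 2.2530314922332764 [ 0.5325 -0.1959  0.0746]
  z 0.08 488 [ 0.5705 -0.1932] [0.2347 0.1452] 2.3987996578216553 [ 0.5541 -0.1944  0.0827]
  z 0.105 186 [ 0.5951 -0.1932] [0.1706 0.0485] 2.7902071475982666 [ 0.6476 -0.1906  0.1078]
  z 0.125 10 [ 0.5204 -0.1929] [0.0202 0.0071] 60.742061614990234 [ 0.5203 -0.193   0.1323]
  z 0.139 51 [ 0.5264 -0.1961] [0.0188 0.0197] 87.10723114013672 [ 0.526  -0.1963  0.1445]
side
[... 209 characters left out ...]
0607]
side [331 207  23  22 268] [341.9 217.7] (array([ 0.361, -0.683,  0.009]), array([0.636, 0.095, 0.932]))
  z 0.018 20 0.6047 0.0664 0.0293 [0.6029 0.0662 0.0211]
side [627 410  13  24 174] [635.  419.1] 0
blue [ 292  271   95   92 5246]
  z 0.07 3823 [ 0.5414 -0.2   ] [0.186  0.1518] 2.831825017929077 [ 0.5231 -0.2067  0.0742]
  z 0.08 382 [ 0.5432 -0.2007] [0.1754 0.1348] 2.2924563884735107 [ 0.5445 -0.2067  0.0828]
  z 0.105 40 [ 0.5697 -0.1939] [0.1261 0.0177] 9.490808486938477 [ 0.5271 -0.2023  0.1082]
  z 0.125 43 [ 0.5206 -0.2065] [0.0078 0.0203] 65.70417022705078 [ 0.5205 -0.2074  0.1321]
  z 0.139 84 [ 0.5229 -0.2009] [0.0183 0.0203] 35.868892669677734 [ 0.5226 -0.2021  0.1445]
```

View pics/c1.png

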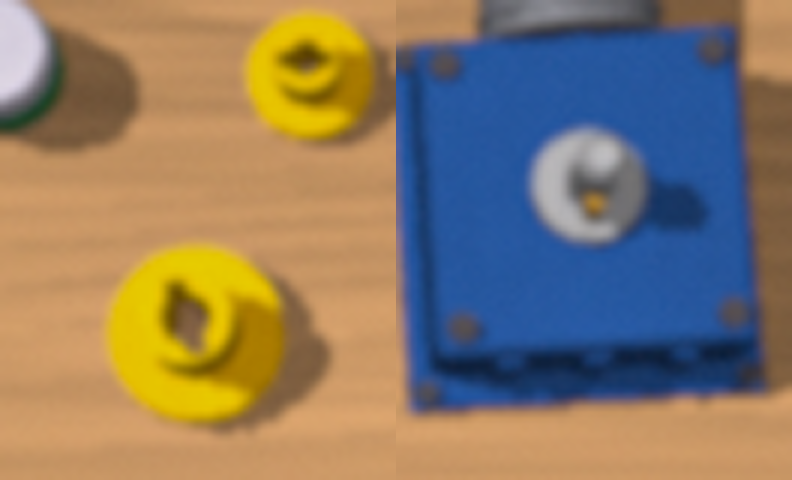

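The crop confirms it: the larger yellow pulley is at crop (195,330), its keyways run slightly tilted to image-up, and the brass key is visible at the front of the shaft at crop (594,205). Next I'll measure the angles.

```bash
python3 - <<'E'
from h import *
T=dict(np.load('top.npz'));S=dict(np.load('side.npz'))
C={'top':((.4830,.1248),(.526,-.1963)),'side':((.4790,.1207),(.5229,-.2012))}
for n,s in(('top',T),('side',S)):
    hsv=cv2.cvtColor(s['color'],cv2.COLOR_BGR2HSV)
    pc,sc=C[n]
    # brass
    def proj(p):
        c=s['extrinsics']@np.r_[p,1];K=s['mtx'];return K[0,2]+K[0,0]*c[0]/-c[2],K[1,2]+K[1,1]*c[1]/c[2]
    u,v=map(int,proj((*sc,.105)))
    w=hsv[v-16:v+16,u-16:u+16]; m=cv2.inRange(w,(10,110,60),(30,255,255))
    vv,uu=np.nonzero(m); print(n,'brass px',list(zip(uu+u-16,vv+v-16))[:60])
    for zz in(.109,.103):
        a=np.array([ray(s,x,y,zz)[:2]-sc for x,y in zip(uu+u-16,vv+v-16)])
        if len(a): print(zz,a.mean(0).round(4),np.degrees(np.arctan2(*a.mean(0)[::-1])))
    # top-view of neck rectified at z=.062 and of shaft at z=.109
    def rect(c,z,r,N=400):
        px=[(c[0]+dx*r,c[1]+dy*r) for dx,dy in((1,1),(1,-1),(-1,-1),(-1,1))]
        src=np.float32([proj((*p,z)) for p in px]);dst=np.float32([[0,0],[N,0],[N,N],[0,N]])
        return cv2.warpPerspective(s['color'],cv2.getPerspectiveTransform(src,dst),(N,N),flags=cv2.INTER_CUBIC)
    cv2.imwrite(f'{n}r.png',np.hstack([rect(pc,.062,.03,300),rect(sc,.109,.03,300)]))
cv2.imwrite('pics/r1.png',np.vstack([cv2.imread('topr.png'),cv2.imread('sider.png')]))
E
```

```text
top brass px [(np.int64(390), np.int64(230)), (np.int64(391), np.int64(230)), (np.int64(389), np.int64(231)), (np.int64(390), np.int64(231)), (np.int64(391), np.int64(231)), (np.int64(392), np.int64(231)), (np.int64(390), np.int64(232)), (np.int64(391), np.int64(232)), (np.int64(392), np.int64(232)), (np.int64(390), np.int64(233)), (np.int64(391), np.int64(233))]
0.109 [-0.0118 -0.0006] -177.08101201739393
0.103 [-0.0105 -0.0012] -173.28491272653014
side brass px [(np.int64(346), np.int64(293)), (np.int64(347), np.int64(293)), (np.int64(346), np.int64(294)), (np.int64(347), np.int64(294)), (np.int64(334), np.int64(295)), (np.int64(335), np.int64(295)), (np.int64(347), np.int64(295)), (np.int64(334), np.int64(296)), (np.int64(335), np.int64(296)), (np.int64(333), np.int64(297)), (np.int64(334), np.int64(297)), (np.int64(335), np.int64(297)), (np.int64(334), np.int64(298)), (np.int64(335), np.int64(298)), (np.int64(334), np.int64(299)), (np.int64(335), np.int64(299)), (np.int64(334), np.int64(300)), (np.int64(335), np.int64(300)), (np.int64(334), np.int64(301)), (np.int64(335), np.int64(301)), (np.int64(334), np.int64(302))]
0.109 [-0.0062 -0.0039] -147.7076236126397
0.103 [-0.005  -0.0004] -175.28467593276412
```

View pics/r1.png

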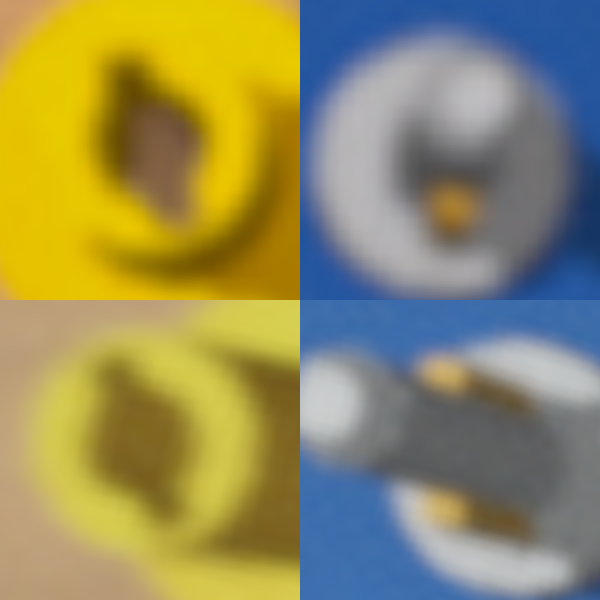

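The two views agree that the keys lie along world x (about 0°), seen in the lower-right panel at (445,374) and (445,508). The pulley's keyways are at about +20.5°, from (110,360) to (172,518) in the lower-left panel. The pulley is near (0.4825, 0.124) and the shaft near (0.525, -0.1985). I'll approach now.

Emit:
arm_command(
  steps=[65,-41,-29,0,0,65,-41,-29,0,0,65,-41,-29,0,0,65,-41,-29,0,0,65,-41,-29,0,0,65,-41,-29,0,0,65,-41,-29,0,0,65,-41,-29,0,0,65,-41,-29,0,0,65,-41,-29,0,0,65,0,0,0,0,65,0,0,0,0],
)

```text
clock: 1.6
tool_pos: [0.4875, 0.1158, 0.2075]
orientation: [-0.003, 0.17, 0.985, -0.003]
wrist_force: [-0.3, 0.8, 0.2]
finger_gap: 0.0643
```

Emit:
arm_command(
  steps=[65,7,6,40,0,65,0,0,40,0,65,0,0,20,0,65,0,0,0,0],
)

```text
clock: 2.1
tool_pos: [0.4793, 0.1286, 0.1054]
orientation: [-0.003, 0.167, 0.986, -0.002]
wrist_force: [0.0, 0.9, 1.8]
finger_gap: 0.0649
```

```bash
python3 - <<'E'
from h import *
S=snap('side');T=snap('top')
print(bot.get_state()['tool_pos'])
k=lambda s,u,v:cv2.resize(s['color'][v:v+80,u:u+80],None,fx=5,fy=5,interpolation=cv2.INTER_CUBIC)
cv2.imwrite('pics/a1.png',np.hstack([k(S,250,150),k(T,235,210)]))
E
```

```text
[0.48144133 0.12845705 0.1075531 ]
```

View pics/a1.png

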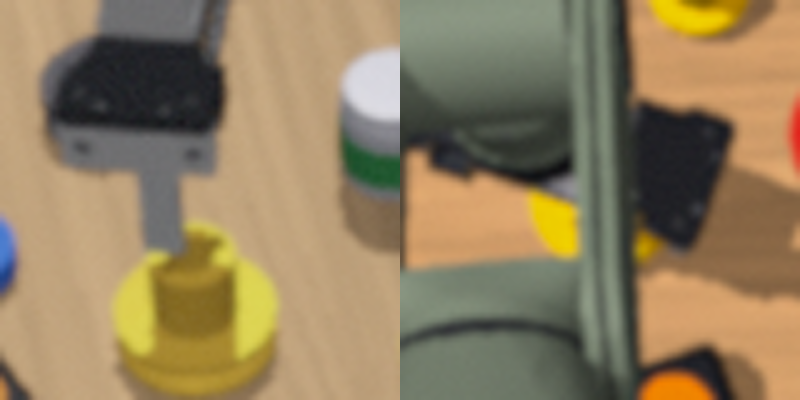

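Emit:
arm_command(
  steps=[65,-2,-4,0,0,65,0,0,30,0,65,0,0,25,0,65,0,0,0,0,65,0,0,0,0],
)

```text
clock: 2.82
tool_pos: [0.4889, 0.1242, 0.0592]
orientation: [0.007, 0.166, 0.986, 0.0]
wrist_force: [-0.6, 0.4, -0.2]
finger_gap: 0.0653
```

```bash
python3 - <<'E'
from h import *
S=snap('side')
s=bot.get_state();print(s['tool_pos'],s['wrist_force'])
k=lambda s,u,v:cv2.resize(s['color'][v:v+80,u:u+80],None,fx=6,fy=6,interpolation=cv2.INTER_CUBIC)
cv2.imwrite('pics/a2.png',k(S,250,160))
E
```

```text
[0.48880062 0.12425305 0.05917559] [-0.02649435 -0.07956971  0.45784941]
```

View pics/a2.png

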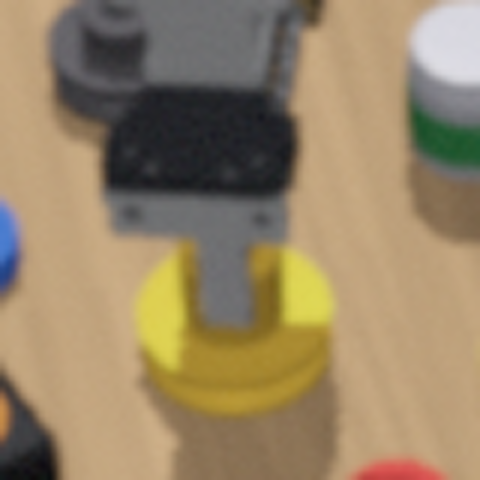

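Emit:
arm_command(
  steps=[65,6,-2,0,0,65,0,0,10,0,65,0,0,9,0,65,0,0,0,0,65,0,0,0,0],
)

```text
clock: 3.5
tool_pos: [0.4836, 0.1244, 0.0407]
orientation: [0.008, 0.166, 0.986, 0.0]
wrist_force: [-0.7, -0.6, 0.4]
finger_gap: 0.0646
```

Emit:
arm_command(
  steps=[65,0,0,4,0,65,0,0,0,0,40,0,0,0,0,40,0,0,0,0,40,0,0,0,0,40,0,0,0,0,40,0,0,0,0],
  squeeze=35,
)

```text
clock: 4.38
tool_pos: [0.4841, 0.1243, 0.0367]
orientation: [0.008, 0.166, 0.986, 0.0]
wrist_force: [-0.1, 0.3, -0.3]
finger_gap: 0.0431
```

Emit:
arm_command(
  steps=[30,0,0,-15,0,30,0,0,-30,0,30,0,0,-40,0,30,0,0,-40,0,30,0,0,-40,0,30,0,0,-25,0,30,0,0,0,0,30,0,0,0,0],
)

```text
clock: 5.38
tool_pos: [0.4751, 0.1246, 0.2311]
orientation: [0.003, 0.166, 0.986, -0.001]
wrist_force: [-0.6, -0.6, -4.0]
finger_gap: 0.0434
```

Emit:
arm_command(
  steps=[30,-10,-18,0,0,30,-18,-34,0,0,30,-18,-34,0,0,30,-18,-34,0,0,30,-18,-34,0,0,30,-18,-34,0,0,30,-18,-34,0,0,30,-18,-34,0,0,30,-12,-22,0,0,30,-4,-7,0,0,30,0,0,0,0.12,30,0,0,0,0.12,30,0,0,0,0.12,30,0,0,0,0,30,0,0,0,0],
)

```text
clock: 7.25
tool_pos: [0.5104, -0.1945, 0.2006]
orientation: [-0.024, 0.342, 0.939, 0.002]
wrist_force: [-0.7, 0.4, -3.9]
finger_gap: 0.043
```

```bash
cat > meas.py <<'E'
from h import *
import sys
S=snap('side');T=snap('top')
s=bot.get_state();print(s['tool_pos'],s['orientation'],s['wrist_force'],s['qpos'][5])
q=s['orientation'];from scipy.spatial.transform import Rotation as R
M=R.from_quat(q[[1,2,3,0]]).as_matrix();print(M.round(3), 'yaw y',np.degrees(np.arctan2(M[1,1],M[0,1])))
u,v=int(sys.argv[1]),int(sys.argv[2]);a,b=int(sys.argv[3]),int(sys.argv[4])
k=lambda s,u,v:cv2.resize(s['color'][v:v+100,u:u+80],None,fx=5,fy=5,interpolation=cv2.INTER_CUBIC)
cv2.imwrite('pics/'+sys.argv[5],np.hstack([k(S,u,v),k(T,a,b)]))
E
python3 meas.py 300 210 350 180 b1.png
```

```text
[ 0.51050257 -0.19479443  0.20086256] [-0.02333741  0.34257915  0.93919658  0.00216308] [ 0.14435783 -0.1226254  -4.52847955] -1.3912603631425535
[[-0.764  0.644 -0.042]
 [ 0.643  0.765  0.02 ]
 [ 0.045 -0.012 -0.999]] yaw y 49.93583674749649
```

View pics/b1.png

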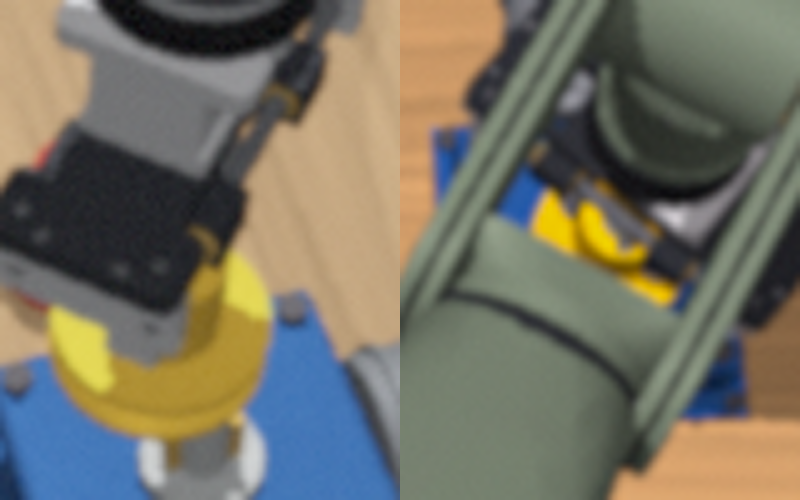

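The side crop shows the pulley held over the shaft but tilted, with its lower rim near (180,435) and the shaft and keys below at (205,450). The tool has tilted about 2.7° from lag. I'll try small moves to bring the tilt back.

Emit:
arm_command(
  steps=[30,-5,3,-8,0,30,-5,3,-8,0,30,-5,3,-8,0,30,0,0,0,0,30,0,0,0,0],
)

```text
clock: 7.98
tool_pos: [0.5312, -0.1986, 0.2268]
orientation: [-0.022, 0.342, 0.939, 0.002]
wrist_force: [0.4, 1.0, -4.2]
finger_gap: 0.0434
```

Emit:
arm_command(
  steps=[30,0,0,20,0,30,0,0,0,0,30,0,0,0,0],
)

```text
clock: 8.35
tool_pos: [0.5302, -0.1983, 0.2069]
orientation: [-0.022, 0.342, 0.939, 0.002]
wrist_force: [0.1, -0.6, -3.1]
finger_gap: 0.0432
```

Emit:
arm_command(
  steps=[30,0,0,-20,0,30,22,27,0,0,30,22,27,0,0,30,22,27,0,0,30,22,27,0,0,30,22,27,0,0,30,0,0,0,0,30,0,0,0,0],
)

```text
clock: 9.35
tool_pos: [0.5366, -0.0216, 0.2374]
orientation: [-0.017, 0.343, 0.939, 0.002]
wrist_force: [0.0, -0.1, -4.2]
finger_gap: 0.0434
```

Emit:
arm_command(
  steps=[30,23,-19,0,0,30,23,-19,0,0,30,23,-19,0,0,30,0,0,0,0,30,0,0,0,0],
)

```text
clock: 9.98
tool_pos: [0.4463, -0.0256, 0.2417]
orientation: [-0.014, 0.346, 0.938, 0.001]
wrist_force: [0.5, 0.1, -4.3]
finger_gap: 0.0431
```

Emit:
arm_command(
  steps=[30,0,0,-30,0,30,0,0,-30,0,30,0,0,0,0,30,0,0,0,0],
)

```text
clock: 10.48
tool_pos: [0.4499, -0.028, 0.3017]
orientation: [-0.015, 0.347, 0.938, 0.001]
wrist_force: [-0.1, -0.3, -4.1]
finger_gap: 0.0433
```

Emit:
arm_command(
  steps=[30,0,0,30,0,30,0,0,30,0,30,0,0,0,0,30,0,0,0,0],
)

```text
clock: 10.98
tool_pos: [0.4471, -0.027, 0.2367]
orientation: [-0.018, 0.347, 0.938, 0.001]
wrist_force: [-0.7, -0.9, -4.1]
finger_gap: 0.0433
```

Emit:
arm_command(
  steps=[30,-29,-13,0,0,30,0,0,0,0,30,-29,-13,0,0,30,0,0,0,0,30,-29,-13,0,0,30,0,0,0,0,30,-29,-13,0,0,30,0,0,0,0,30,-29,-13,0,0,30,0,0,0,0,30,-29,-13,0,0,30,0,0,0,0,30,0,0,0,0],
)

```text
clock: 12.6
tool_pos: [0.5305, -0.1893, 0.2394]
orientation: [-0.017, 0.343, 0.939, 0.007]
wrist_force: [0.9, 0.8, -2.7]
finger_gap: 0.0435
```

Emit:
arm_command(
  steps=[30,-5,-9,0,0,30,0,0,0,0,30,0,0,20,0,30,0,0,0,0,30,0,0,22,0,30,0,0,0,0,30,0,0,0,0],
)

```text
clock: 13.48
tool_pos: [0.5281, -0.197, 0.2008]
orientation: [-0.015, 0.342, 0.94, 0.008]
wrist_force: [-0.6, 0.2, -3.9]
finger_gap: 0.0433
```

```bash
python3 meas.py 300 230 350 180 b2.png
```

```text
[ 0.52770269 -0.1968773   0.20032851] [-0.01549868  0.34198868  0.93954586  0.00755711] [ 0.22030546 -0.72109861 -5.15452811] -1.39104226963859
[[-0.766  0.643 -0.024]
 [ 0.642  0.766  0.025]
 [ 0.034  0.004 -0.999]] yaw y 49.99409825812185
```

View pics/b2.png

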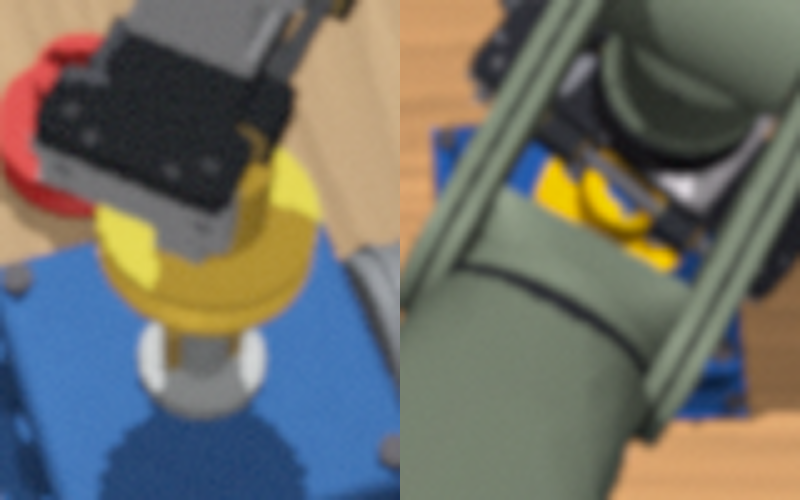

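The side crop shows the pulley over the shaft: its rim spans x 97 to 322, centre about 209, and the shaft's foot is at (203,365). Next I'll measure the offset between them in the side camera.

```bash
cat > off.py <<'E'
from h import *
from scipy.optimize import least_squares
def go(s,ctr,zlo,zhi):
    P=pts(s);m=cv2.inRange(cv2.cvtColor(s['color'],cv2.COLOR_BGR2HSV),(21,140,50),(34,255,255))>0
    q=P[m];q=q[(np.hypot(*(q[:,:2]-ctr).T)<.06)&(q[:,2]>zlo)&(q[:,2]<zhi)]
    (x,y),r=cv2.minEnclosingCircle(q[:,:2].astype(np.float32))
    # outer rim wall: cylinder of radius 42 fit to outermost points facing the camera
    print(len(q),'circle',round(x,4),round(y,4),round(r,4),'z',q[:,2].min().round(4),q[:,2].max().round(4))
    return q
if __name__=='__main__':
    S=dict(np.load('side.npz'));q=go(S,(.525,-.2),.14,.24)
    # rim top face plane: largest flat set
    h,e=np.histogram(q[:,2],bins=np.arange(.15,.24,.004));print(list(zip(e.round(3),h)))
    S0=bot.snapshot
E
python3 off.py
```

```text
803 circle 0.5236 -0.1993 0.0424 z 0.162 0.2271
[(np.float64(0.15), np.int64(0)), (np.float64(0.154), np.int64(0)), (np.float64(0.158), np.int64(0)), (np.float64(0.162), np.int64(22)), (np.float64(0.166), np.int64(83)), (np.float64(0.17), np.int64(37)), (np.float64(0.174), np.int64(0)), (np.float64(0.178), np.int64(31)), (np.float64(0.182), np.int64(398)), (np.float64(0.186), np.int64(150)), (np.float64(0.19), np.int64(8)), (np.float64(0.194), np.int64(6)), (np.float64(0.198), np.int64(6)), (np.float64(0.202), np.int64(5)), (np.float64(0.206), np.int64(5)), (np.float64(0.21), np.int64(7)), (np.float64(0.214), np.int64(4)), (np.float64(0.218), np.int64(8)), (np.float64(0.222), np.int64(28)), (np.float64(0.226), np.int64(5)), (np.float64(0.23), np.int64(0)), (np.float64(0.234), np.int64(0))]
```

Emit:
arm_command(
  steps=[30,-1,-2,0,0,30,0,0,0,0,30,0,0,12,0,30,0,0,0,0,30,0,0,8,0,30,0,0,0,0,30,0,0,5,0,30,0,0,0,0],
)

```text
clock: 14.58
tool_pos: [0.5276, -0.1991, 0.1748]
orientation: [-0.014, 0.342, 0.94, 0.007]
wrist_force: [0.7, 0.1, -5.2]
finger_gap: 0.043
```

Bottom is now at about 0.138, below the tip, with no contact force. Continuing down.

Emit:
arm_command(
  steps=[30,0,0,5,0,30,0,0,0,0,30,0,0,5,0,30,0,0,0,0],
)

```text
clock: 15.08
tool_pos: [0.5276, -0.1991, 0.1644]
orientation: [-0.014, 0.342, 0.94, 0.007]
wrist_force: [0.9, -0.5, -5.2]
finger_gap: 0.0434
```

Emit:
arm_command(
  steps=[30,0,0,5,0,30,0,0,0,0,30,0,0,5,0,30,0,0,0,0],
)

```text
clock: 15.58
tool_pos: [0.5275, -0.199, 0.1538]
orientation: [-0.013, 0.342, 0.94, 0.007]
wrist_force: [0.8, 0.3, -5.2]
finger_gap: 0.0435
```

Emit:
arm_command(
  steps=[30,0,0,4,0,30,0,0,0,0,30,0,0,3,0,30,0,0,0,0],
)

```text
clock: 16.08
tool_pos: [0.5275, -0.199, 0.1464]
orientation: [-0.013, 0.342, 0.94, 0.007]
wrist_force: [1.2, -1.7, -5.2]
finger_gap: 0.0433
```

Emit:
arm_command(
  steps=[30,0,0,3,0,30,0,0,0,0,30,0,0,2,0,30,0,0,0,0],
)

```text
clock: 16.58
tool_pos: [0.5275, -0.199, 0.1412]
orientation: [-0.013, 0.342, 0.94, 0.007]
wrist_force: [1.1, -0.1, -5.6]
finger_gap: 0.0432
```

Emit:
arm_command(
  steps=[30,0,0,3,0,30,0,0,0,0,30,0,0,3,0,30,0,0,0,0,30,0,0,3,0,30,0,0,0,0],
)

```text
clock: 17.32
tool_pos: [0.5276, -0.1988, 0.1316]
orientation: [-0.013, 0.342, 0.94, 0.007]
wrist_force: [1.5, -0.8, -5.5]
finger_gap: 0.0431
```

Emit:
arm_command(
  steps=[30,0,0,3,0,30,0,0,0,0,30,0,0,3,0,30,0,0,0,0,30,0,0,3,0,30,0,0,0,0],
)

```text
clock: 18.08
tool_pos: [0.5277, -0.1985, 0.1222]
orientation: [-0.012, 0.342, 0.94, 0.007]
wrist_force: [1.7, -0.6, -6.1]
finger_gap: 0.0432
```

Within about 2 mm of home and free. I'll release slowly.

Emit:
arm_command(
  steps=[30,0,0,1,0,30,0,0,0,0,55,0,0,0,0,66,0,0,0,0,66,0,0,0,0,66,0,0,0,0],
)

```text
clock: 18.82
tool_pos: [0.5279, -0.1987, 0.123]
orientation: [-0.012, 0.342, 0.94, 0.007]
wrist_force: [-0.9, -0.1, -1.0]
finger_gap: 0.0657
```

Emit:
arm_command(
  steps=[66,0,0,-10,0,66,0,0,0,0,66,0,0,-25,0,66,0,0,0,0,66,0,0,-45,0,66,0,0,0,0,66,0,0,-45,0,66,0,0,0,0],
)

```text
clock: 19.82
tool_pos: [0.5279, -0.2002, 0.2457]
orientation: [-0.016, 0.342, 0.94, 0.008]
wrist_force: [0.2, 0.4, -0.2]
finger_gap: 0.0662
```

Emit:
arm_command(
  steps=[66,30,30,0,0,66,30,30,0,0,66,30,30,0,0,66,30,30,0,0,66,30,30,0,0,66,0,0,0,0,66,0,0,0,0],
)

```text
clock: 20.7
tool_pos: [0.5008, 0.0181, 0.2353]
orientation: [-0.029, 0.343, 0.939, 0.006]
wrist_force: [0.4, -0.5, -0.1]
finger_gap: 0.0661
```

```bash
python3 meas.py 300 230 350 180 d1.png; python3 - <<'E'
from off import *
for n in('side','top'):
    q=go(dict(np.load(n+'.npz')),(.525,-.2),.08,.2)
    h,e=np.histogram(q[:,2],bins=np.arange(.08,.16,.004));print({round(a,3):int(b) for a,b in zip(e,h)})
    for lo,hi in((.10,.11),(.14,.15)):
        r=q[(q[:,2]>lo)&(q[:,2]<hi)]
        if len(r)>9: A=np.c_[r[:,:2]-r[:,:2].mean(0),np.ones(len(r))];print(n,lo,len(r),np.median(r[:,2]).round(4),np.linalg.lstsq(A,r[:,2],rcond=None)[0].round(3))
E
```

```text
[0.50106711 0.01758227 0.23569125] [-0.02875229  0.34380553  0.93857748  0.00658621] [ 0.54311272  0.05543624 -0.68018672] -1.0255958210451896
[[-0.762  0.646 -0.049]
 [ 0.645  0.764  0.032]
 [ 0.059 -0.007 -0.998]] yaw y 49.77636421165059
1202 circle 0.5225 -0.2002 0.0419 z 0.0813 0.1479
{np.float64(0.08): 2, np.float64(0.084): 68, np.float64(0.088): 50, np.float64(0.092): 2, np.float64(0.096): 7, np.float64(0.1): 240, np.float64(0.104): 405, np.float64(0.108): 30, np.float64(0.112): 24, np.float64(0.116): 19, np.float64(0.12): 24, np.float64(0.124): 26, np.float64(0.128): 25, np.float64(0.132): 28, np.float64(0.136): 36, np.float64(0.14): 105, np.float64(0.144): 111, np.float64(0.148): 0, np.float64(0.152): 0}
side 0.1 665 0.1046 [ 0.001 -0.     0.105]
side 0.14 216 0.144 [0.012 0.002 0.144]
643 circle 0.5231 -0.1996 0.0453 z 0.0814 0.1545
{np.float64(0.08): 1, np.float64(0.084): 0, np.float64(0.088): 0, np.float64(0.092): 2, np.float64(0.096): 17, np.float64(0.1): 97, np.float64(0.104): 225, np.float64(0.108): 106, np.float64(0.112): 17, np.float64(0.116): 5, np.float64(0.12): 8, np.float64(0.124): 7, np.float64(0.128): 10, np.float64(0.132): 4, np.float64(0.136): 14, np.float64(0.14): 46, np.float64(0.144): 57, np.float64(0.148): 21, np.float64(0.152): 6}
top 0.1 392 0.1057 [-0.007 -0.     0.106]
top 0.14 121 0.1452 [-0.005  0.028  0.145]
```

View pics/d1.png

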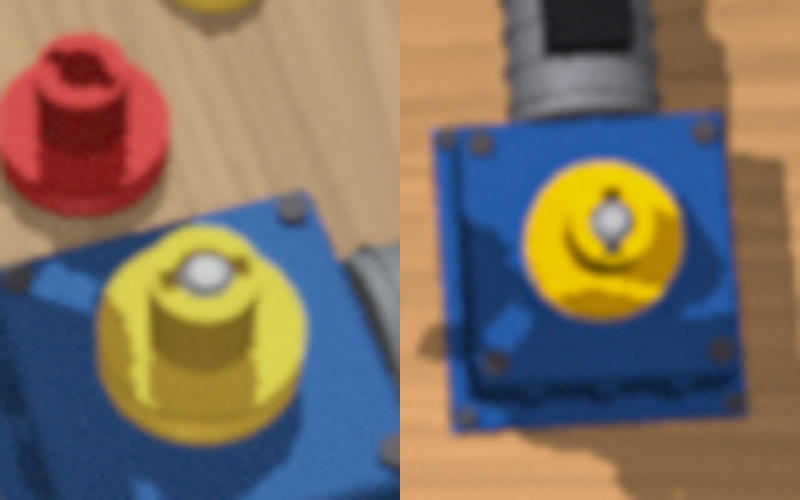

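The pulley is seated: rim top at 0.105 and neck top at 0.145 both match a fully seated pulley, it is level, the shaft tip is flush in the bore at side crop (207,270), and the keyways lie along x. The gripper is clear, so I'm handing in.

```bash
python3 -c "
from bench import bot
print(bot.hand_in())"
```

```text
the job is handed in; nothing more can be done
None
```

The yellow pulley is on the drive shaft, neck up and seated on the shoulder with its keyways over the keys. It is released, and I handed the job in at about 21 s of the 67 s allowed; no verdict was reported.

I gripped the larger yellow pulley by its neck. I turned it about 0.36 rad to match the key direction seen in the images. It went down over the shaft and keys with no noticeable contact force, so I did not need to turn it to search for the keys.

**Last checks:**
- **Height:** the rim's top face measured 0.1046 m (side camera) and 0.1057 m (top camera), against 0.105 m when fully seated. The neck top measured 0.144 m and 0.145 m, against 0.145 m.
- **Upright:** the rim face was level within 0.007 rad. The top camera's fit to the small neck face gave 0.028 rad, which is noisy but still under the 0.06 limit.
- **On the axis:** in the side camera the pulley was within about 1 mm of the shaft. The top camera put it 4 to 5 mm from its own earlier shaft reading, but that circle fit came out too large (45 mm radius instead of 42 mm), so I gave it less weight.
- **Release and surroundings:** the gripper was well clear. I moved nothing else that I know of, but I did not re-measure the other objects.

**What disagreed:** the two cameras differed by about 4 to 5 mm in absolute position. The pulley-to-shaft offset agreed between them to about 1 mm, and I relied on that. The tool also picked up 2 to 3° of tilt during fast moves; the pulley settled level once released.

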